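# Set the stop collar on the alignment rail

### The job

Take the open stop collar out of the storage rack (there it can only be gripped by its ends), set it upright on the bench and let go, so that you can take it again by its long sides. Lower it over the narrow neck of the rail, slide it along under the rail's flange until the line across its top is level with the two arrowheads that mark the position, and let go. Leave the spacer, the jar and the screwdriver where they are.

Things in the scene. Friction and masses are not known exactly. Their poses are not given: they have to be found in the camera images.
- collar: Open stop collar, bare aluminium, 0.08-0.15 kg: C-section block 44 mm wide (local x), 54 long (local y, the sliding direction), 20 high, open below. Origin: centre of underside. Two inward lips (lowest 5 mm) leave a 20 mm gap; above them the channel is 36 wide, 9 high, under a 6 mm top plate. Usable either way round. Starts upright in a rack pocket, its length along the rack's x.
- collar_line (a point): Middle of the thin dark line across the collar's top at mid-length, 20 mm above its underside. This line goes to the mark.
- rack: Fixed grey rack, 46 mm (local x) by 161 (local y); origin: centre of underside. Two pockets at local y = +38 and -38 mm, floors 14 mm up, walls to 40 mm, open on top and at both x ends; either may hold the collar. The walls stand within 2 mm of the collar's long sides; its ends overhang the rack by 4 mm, so here it is gripped across its ends (54 mm).
- rail: Fixed steel rail along local y at x = 0 on an aluminium plate 80 x 300 x 8 mm; origin: centre of the plate's underside. Top flat, 40 mm up. 14 mm wide web; a flange 32 wide, 6 thick at its top for y = -125 to 45 mm. End blocks 50 wide, 20 long, 58 mm high at y = +135 and -135 leave no room to lower the collar when held by its ends.
- neck (a point): Middle of the rail's loading neck, on the rail top (rail y = 94 mm). For y = 63 to 125 mm the rail is only its 14 mm web: the one place where the collar's gap passes down over it. With its top plate resting on the rail the collar's underside is 26 mm above the bench.
- flange_start (a point): Point on the rail top at rail y = 45 mm, where the flange is at full width; it tapers to web width from here to y = 63 mm. The collar slides from the neck onto the flange with 2 mm play each side and 3 mm below, and is then captive.
- mark: The marked position on the rail: a thin dark line across the rail top and two flat dark arrowheads on the base plate, one on each side, pointing at the rail. Origin: on the rail's centre line at the marked position, at bench height; axes parallel to the rail's. It lies somewhere from y = -85 to 0 mm in the rail's frame.
- spacer: Bystander: solid aluminium spacer block with no line, no channel, 38 x 44 x 20 mm, origin at the centre of its underside; lies in the other pocket. Leave it.
- jar: Bystander: small closed plastic jar of 52 mm diameter, 55 mm high; origin at the centre of its underside. Leave it.
- driver: Bystander: screwdriver about 200 mm long lying on the bench along its local x. Leave it.

How it is judged (in metres and radians):
On the way, in this order (a step that is already met when the one before it is completed fails the run):
1. the collar stands upright on the bench, let go (height (world z) of collar below 0.004 m and angle between collar's own z axis and vertical below 0.1 rad and contact force between collar and the fingers below 0.1 N and linear speed of collar below 0.02 m/s), for 0.2 s.
2. the collar is down over the rail's neck (y of collar in the frame of rail between 0.04 and 0.125 m and x of collar in the frame of rail between -0.006 and 0.006 m and z of collar in the frame of rail between 0.021 and 0.031 m), for 0.1 s.
At the end, for the whole second after the job is handed in: The collar sits on the rail, held under its flange and lying along it, with the line across its top within 4 mm of the marked position along the rail, released and at rest (y of collar in the frame of mark between -0.004 and 0.004 m and x of collar in the frame of mark between -0.005 and 0.005 m and z of collar in the frame of mark between 0.021 and 0.031 m and angle between the y axis of collar and the y axis of rail, either way round below 0.15 rad and linear speed of collar below 0.01 m/s); the robot touches nothing.
It fails at once if the spacer, the jar or the screwdriver is moved by more than 30 mm (distance of any of spacer, jar, driver from where it was at the start of the episode above 0.03 m).
It also fails if it takes over 61 s, if anything falls off the work surface, if the arm or the gripper's body presses on something with over 40 N, if the wrist force passes 120 N, or if a joint passes its speed limit or range.

### The arm

A 6-joint arm with a two-finger parallel gripper is mounted at the origin on the work surface. World frame = base frame: x ahead of the robot, y to its left, z up, the work surface at z = 0. Lengths are in mm, angles in rad, forces in N, time in s.
With the tool pointing down it reaches from about 350 to 975 mm from the base axis. Payload 7.1 kg.
Tool frame: the origin (TCP) lies at the very end of the fingers, on their centre line; the grasp point (between the pads) lies 19 mm behind it; z points along the fingers, y is the line along which they close (so a half turn about z gives the same grasp; the last joint's range is limited). The gripper opens to 88 mm and grips with 3 to 60 N. Pads are 20 mm wide; open, the fingers measure 115 mm over their backs; the gripper's body (75 mm by 178 mm) begins 61 mm behind the grasp point.
Start: joints at [-1.191, 0.423, 1.63, -0, 1.089, -0.019], TCP at [242.711, -575.931, 222.675] pointing down, gripper open.
Joint ranges: [-3, 3], [-0.9, 2.11], [0.09, 2.58], [-1.31, 4.45], [0.11, 2.69], [-2.54, 2.54]. Speed limits (rad/s): [2.39, 2.39, 3.01, 3.14, 3.14, 3.14].

### API

Orientations are given as a rotation vector (axis times angle).
In Python, from workcell import sensors, imaging, close_job gives the robot as it stands. The module is installed in compiled form; this text tells all that it offers.
- The arm moves only by the tool servo_tool, never from a script. Its argument "steps" is a list of rows, each a list of 3 entries, a list of its own where there are three numbers: the shift along the world's x, y, z in m, then the turn, a rotation vector about the world's x, y, z in degrees, then the opening, from -1 (shut) to 1 (fully open). A call has exactly 8 rows; each row shifts and turns the commanded pose from where the row before left it; what a row does not reach is not made up. A row lasts 1/12 s, in which the tool goes at most 41.7 mm and 7.16 degrees, less where a joint would pass 70% of its speed; a pose out of reach is approached as far as the arm can. A call is refused whole if a number of a shift passes 0.0417 or a number of a turn 7.16, either way. A call with a gripper value outside its range is refused whole. The fingers move at their own pace and stop on an object; the grip force is fixed at half the most. Time passes only in rows, so rows that do not move let the fingers close, or fill a call up. It gives the time, the measured TCP pose, the force, the opening and the grip force at its end, in the units of the state.
- sensors.get_obs(): the state, without advancing time (a new reading comes with each control period).
- imaging.get_image(name): name is "scene" or "top" or "wrist"; returns a dict with "color" (400x640x3 uint8, blue, green, red), "range_z" (400x640 float32, mm along the optical axis (not along the pixel's ray), 0 where there is no reading), "vertical_fov" (degrees; the focal length in pixels is half the picture's height over the tangent of half this angle, whatever the lens; pixels are square), "cx", "cy" (the principal point, pixels), "rvec" (rotation vector, rad) and "tvec" (3), from world to camera coordinates, as OpenCV has them; the wrist camera has in their place "tool_from_camera" (4x4, takes a point from camera to tool coordinates, whose origin is the TCP and whose axes are the flange's). Camera axes: x right, y down, z forward; pixel columns grow to the right and rows downward; lengths in mm; the calibration is good to about 2 mm. A picture is of the moment at which its call begins: read the wrist's pose just before it.
- close_job(): hands the job in; it is judged then, once.
The state is a dict: "t": time; "qpos": joint angles; "qvel": joint speeds; "joint_torque": joint torques, N m; "ee_pos": TCP position; "orientation": TCP orientation; "ft_force": force on the tool from outside, world axes, zero at the start; "moment": the same for the moment, N m; "width": finger opening in mm; "grasp_force": force on a finger pad.
Only numpy, scipy, OpenCV 4.12 (cv2) and the standard library are available. Lean on these libraries where they do the work, as an engineer would, in place of code of your own. Each camera call takes 0.05 s, during which the arm holds its last target. There are 200 camera calls.

## Working session

There is one attempt and no reset: what is moved stays moved. The work goes in short steps, Python scripts to look and compute and a tool call to move; the robot and the scene stay as the last step left them, time stands still between calls to the robot, and variables do not carry over. Pictures are saved under pics/ and viewed, at most 10 in all, crops included, and the job is handed in when it is done.

Besides the shell and the picture viewer there is one more tool, called after "Request:" in YAML: its name, and indented under it one key for each argument. servo_tool: Moves the arm, as the interface text tells. Its arguments: {"type":"object","properties":{"steps":{"type":"array"}},"required":["steps"]}

```bash
mkdir -p pics
cat > h.py <<'E'
import numpy as np, cv2
from workcell import sensors, imaging, close_job
from scipy.spatial.transform import Rotation as R
def grab(n):
    o=sensors.get_obs(); d=imaging.get_image(n)
    f=200/np.tan(np.radians(d["vertical_fov"])/2)
    if n=="wrist":
        T=np.eye(4);T[:3,:3]=R.from_rotvec(o["orientation"]).as_matrix();T[:3,3]=o["ee_pos"]
        M=T@np.array(d["tool_from_camera"]);Rc=M[:3,:3];c=M[:3,3]
    else:
        Rw=R.from_rotvec(np.ravel(d["rvec"])).as_matrix();Rc=Rw.T;c=-Rc@np.ravel(d["tvec"])
    return dict(img=d["color"],z=d["range_z"],f=f,cx=d["cx"],cy=d["cy"],R=Rc,c=c)
def dirs(g,u,v): 
    return np.stack([(np.asarray(u)-g["cx"])/g["f"],(np.asarray(v)-g["cy"])/g["f"],np.ones_like(np.asarray(u,float))],-1)
def plane(g,u,v,h):
    d=dirs(g,u,v)@g["R"].T; return g["c"]+d*((h-g["c"][2])/d[...,2])[...,None]
def cloud(g):
    v,u=np.mgrid[:400,:640]; return (dirs(g,u,v)*g["z"][...,None])@g["R"].T+g["c"]
E
python3 - <<'E'
from h import *
print(sensors.get_obs())
for n in("top","scene"):
    g=grab(n);cv2.imwrite(f"pics/{n}1.png",g["img"]);print(n,g["c"],g["f"],g["R"][:,2])
    np.savez(f"{n}1.npz",**g)
E
```

```text
{'t': 0.0, 'qpos': array([-1.19099271e+00,  4.23878571e-01,  1.63067501e+00,  6.62731171e-06,
        1.08860958e+00, -1.89816832e-02]), 'qvel': array([-0.00131654, -0.00120628,  0.00050156, -0.00101077, -0.00040244,
       -0.0021964 ]), 'joint_torque': array([ 3.66068844e-04, -5.44633734e+01, -2.73669434e+01,  6.43215235e-02,
        2.27039790e-02, -1.30974768e-04]), 'ee_pos': array([ 242.51644892, -575.42589175,  221.88403532]), 'orientation': array([-3.07783395e+00, -6.21956998e-01,  4.33370717e-04]), 'ft_force': array([ 0.11150756, -0.16672869,  0.04360144]), 'moment': array([-0.00691803, -0.01004725,  0.08483401]), 'grasp_force': 0.0, 'width': 87.69451133333978}
top [ 482.13655173  -34.7911217  1206.39504786] 417.4677018064843 [ 0.0907097   0.02487608 -0.99556664]
scene [974.85862763 547.78134364 938.89165304] 518.4714515780047 [-0.35229764 -0.51031204 -0.78451768]
```

View pics/top1.png

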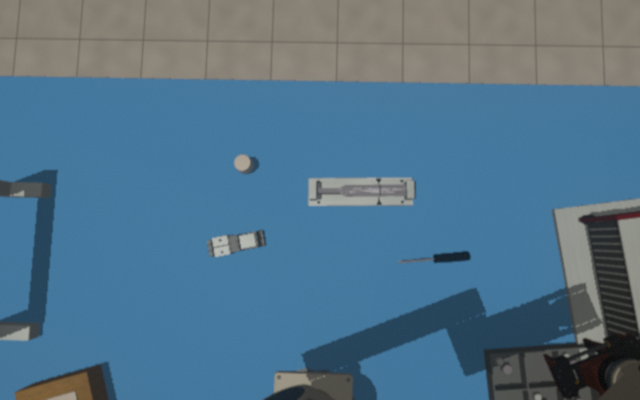

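View pics/scene1.png

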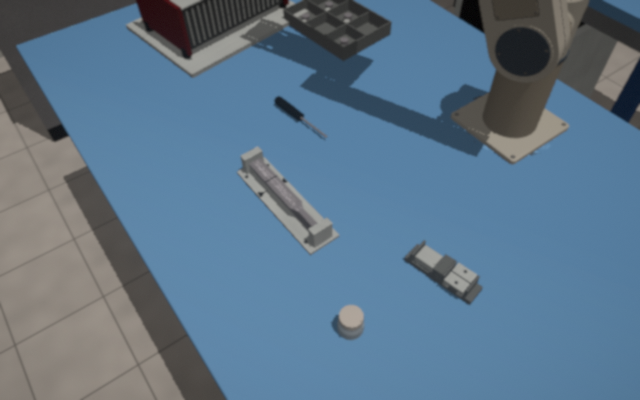

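The top view shows the rail at (361,191) with its neck to the left (world +y) and the mark near column 379. The rack is at (237,243), with two blocks in its pockets. The jar is at (243,163) and the driver at (436,257). Next I'll magnify the views and measure.

Run:
```python
from h import *
g=dict(np.load("top1.npz"));s=dict(np.load("scene1.npz"))
a=cv2.resize(g["img"][165:215,295:425],None,fx=6,fy=6,interpolation=cv2.INTER_CUBIC)
b=cv2.resize(g["img"][220:268,200:275],None,fx=5,fy=5,interpolation=cv2.INTER_CUBIC)
c=cv2.resize(s["img"][235:305,400:485],None,fx=4.2,fy=4.2,interpolation=cv2.INTER_CUBIC)
o=np.zeros((600,800,3),np.uint8);o[:300,:780]=a;o[302:542,:375]=b;o[302:302+c.shape[0],400:400+c.shape[1]]=c
cv2.imwrite("pics/zoom1.png",o)
P=cloud(g)
hsv=cv2.cvtColor(g["img"],cv2.COLOR_BGR2HSV)
m=((hsv[...,1]<90)).astype(np.uint8)
for nm,(v0,v1,u0,u1) in dict(rail=(165,220,295,425),rack=(220,268,200,275),jar=(145,180,225,262)).items():
    k=np.zeros_like(m);k[v0:v1,u0:u1]=m[v0:v1,u0:u1]
    cs,_=cv2.findContours(k,0,2);c=max(cs,key=cv2.contourArea)
    pts=c[:,0].astype(float);h={"rail":8,"rack":35,"jar":55}[nm]
    W=plane(g,pts[:,0],pts[:,1],h)[:,:2].astype(np.float32)
    print(nm,cv2.minAreaRect(W))
    q=P[v0:v1,u0:u1][k[v0:v1,u0:u1]>0];print(" z pct",np.percentile(q[:,2],[5,25,50,75,95]))
```

```text
rail ((617.4796142578125, -123.66996765136719), (84.16923522949219, 305.5686340332031), 1.6597591638565063)
 z pct [ 4.25284644  7.87589359 10.68994582 40.39809601 58.49399734]
rack ((461.0799865722656, 226.39166259765625), (57.13096618652344, 160.05096435546875), 12.77556324005127)
 z pct [11.5391786  31.35927276 34.59909863 37.85279917 42.10434177]
jar ((683.3239135742188, 210.53787231445312), (58.617774963378906, 47.51668930053711), 46.750831604003906)
 z pct [ 1.24751323 34.11957599 54.13215202 55.9702398  58.76786043]
```

View pics/zoom1.png

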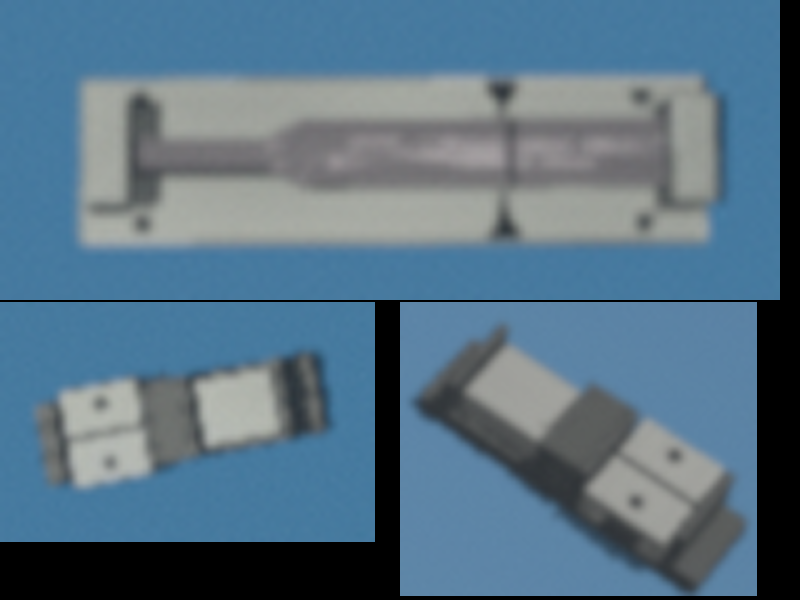

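The zoom shows the collar (line and two screws) in the left, +y pocket, near top pixel (221.5,247). The arrowheads are at about (378.8,180) and (379,203), and the rail neck is at columns 318–341. Next: the collar pose and the rail line.

Run:
```python
from h import *
for n,roi in(("top",(220,268,200,275)),("scene",(235,305,400,485))):
    g=dict(np.load(n+"1.npz"));v0,v1,u0,u1=roi
    I=g["img"].max(2).astype(np.uint8);I=cv2.resize(I[v0:v1,u0:u1],None,fx=8,fy=8,interpolation=cv2.INTER_LINEAR)
    t,_=cv2.threshold(I,0,255,cv2.THRESH_OTSU)
    m=(I>185 if n=="top" else I>160).astype(np.uint8)
    m=cv2.morphologyEx(m,3,np.ones((15,15)))
    cs,_=cv2.findContours(m,0,2)
    for c in cs:
        if cv2.contourArea(c)<3000: continue
        p=c[:,0]/8.; W=plane(g,p[:,0]+u0-.44,p[:,1]+v0-.44,34)[:,:2].astype(np.float32)
        print(n,t,cv2.minAreaRect(W),p.mean(0)+[u0,v0])
g=dict(np.load("top1.npz"))
z=lambda x,y:(295+x/6-.4,165+y/6-.4)
for nm,x,y,h in [("arr",502,100,8),("arr",503,208,8),("line",509,154,40),("neckend",160,155,40),("flangeend",655,153,40),("fl_start",303,155,40)]:
    u,v=z(x,y);print(nm,plane(g,np.array([u]),np.array([v]),h))
```

```text
scene 124.0 ((468.02294921875, 197.662109375), (27.997249603271484, 32.880027770996094), 10.087706565856934) [430.83412322 256.68838863]
scene 124.0 ((464.4257507324219, 236.80584716796875), (164.31369018554688, 192.5393524169922), 53.58622741699219) [445.4385142  272.21754564]
arr [[ 647.65334793 -172.97306813    8.        ]]
arr [[ 595.50731009 -174.16155634    8.        ]]
line [[ 617.87891584 -172.88946149   40.        ]]
neckend [[613.5135737   -9.88888618  40.        ]]
flangeend [[ 619.97012072 -240.77551525   40.        ]]
fl_start [[615.1126361  -76.80422435  40.        ]]
```

Request:
servo_tool:
  steps:
    - [[0.022,0.035,0],[0,0,3.3],1]
    - [[0.022,0.035,0],[0,0,3.3],1]
    - [[0.022,0.035,0],[0,0,3.3],1]
    - [[0.022,0.035,0],[0,0,3.3],1]
    - [[0.022,0.035,0],[0,0,3.3],1]
    - [[0.022,0.035,0],[0,0,3.3],1]
    - [[0.022,0.035,0],[0,0,3.3],1]
    - [[0.022,0.035,0],[0,0,3.3],1]

```text
t: 0.77
ee_pos: [419.2, -294.0, 222.6]
orientation: [-2.854, -1.313, 0.0]
ft_force: [1.8, -0.3, 0.3]
width: 87.9
grasp_force: 0.0
```

Request:
servo_tool:
  steps:
    - [[0.008,0.035,0],[0,0,3.3],1]
    - [[0.008,0.035,0],[0,0,3.3],1]
    - [[0.008,0.035,0],[0,0,3.3],1]
    - [[0.008,0.035,0],[0,0,3.3],1]
    - [[0.008,0.035,0],[0,0,3.3],1]
    - [[0.008,0.035,0],[0,0,3.3],1]
    - [[0.008,0.035,0],[0,0,3.3],1]
    - [[0.008,0.035,0],[0,0,3.3],1]

```text
t: 1.43
ee_pos: [482.6, -14.1, 222.6]
orientation: [-2.479, -1.93, 0.0]
ft_force: [0.6, -1.2, 0.2]
width: 88.1
grasp_force: 0.0
```

Request:
servo_tool:
  steps:
    - [[-0.0035,0.035,0],[0,0,3.3],1]
    - [[-0.0035,0.035,0],[0,0,3.3],1]
    - [[-0.0035,0.035,0],[0,0,3.3],1]
    - [[-0.0035,0.035,0],[0,0,3.3],1]
    - [[-0.0035,0.035,0],[0,0,3.3],1]
    - [[-0.0035,0.035,0],[0,0,3.3],1]
    - [[-0.0035,0.035,0],[0,0,3.3],1]
    - [[-0.0035,0.035,0],[0,0,3.3],1]

```text
t: 2.1
ee_pos: [454.0, 265.7, 222.5]
orientation: [-1.972, -2.445, 0.001]
ft_force: [0.3, -0.1, -0.3]
width: 87.6
grasp_force: 0.0
```

Run:
```python
from h import *
o=sensors.get_obs();print(o["t"],o["ee_pos"],o["orientation"],o["qpos"])
g=grab("wrist");np.savez("w1.npz",**g);cv2.imwrite("pics/w1.png",g["img"]);print(g["c"],g["R"],g["f"])
```

```text
2.1 [453.97995348 265.73208435 222.50222104] [-1.97222232e+00 -2.44525771e+00  6.11731473e-04] [ 5.06974397e-01  2.78764628e-01  1.84766175e+00 -5.79654837e-05
  1.01556654e+00  2.93652701e-01]
[438.60753486 335.46311057 384.18910833] [[ 0.97714841  0.20491822  0.05647573]
 [ 0.21255476 -0.94351967 -0.2541478 ]
 [ 0.00120644  0.2603443  -0.96551509]] 339.6925582502672
```

View pics/w1.png

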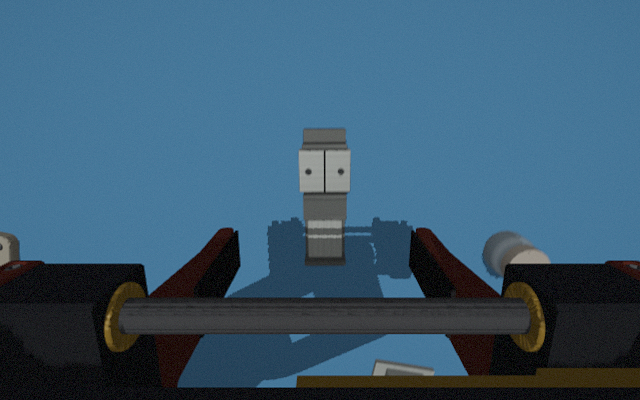

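The wrist view shows the collar's top at (299–351, 150–193), with its line at column 325. The fingers straddle it on both sides.

```bash
cat >> h.py <<'E'
def collar(g,u0,u1,v0,v1,h,thr=None,grey=True):
    I=g["img"].min(2); I=cv2.resize(I[v0:v1,u0:u1],None,fx=4,fy=4,interpolation=cv2.INTER_LINEAR)
    if thr is None: thr,_=cv2.threshold(I,0,255,cv2.THRESH_OTSU)
    m=cv2.morphologyEx((I>thr).astype(np.uint8),3,np.ones((13,13)))
    cs,_=cv2.findContours(m,0,2);c=max(cs,key=cv2.contourArea);p=(c[:,0]-1.5)/4+[u0,v0]
    W=plane(g,p[:,0],p[:,1],h)[:,:2].astype(np.float32)
    return thr,cv2.minAreaRect(W),p.min(0),p.max(0)
E
python3 - <<'E'
from h import *
g=dict(np.load("w1.npz"))
for t in(None,140,160,180): print(collar(g,285,365,120,212,34,t))
P=cloud(g);q=P[155:190,305:345];print(np.median(q[...,2]),P[140,325],P[205,325])
o=-1.9722,-2.4453
a=2*np.degrees(np.arctan2(o[1],o[0]));print("tool y yaw",(a-90)%180)
E
```

```text
(111.0, ((453.0997314453125, 270.91925048828125), (53.84701156616211, 44.13834762573242), 12.847070693969727), array([298.375, 149.375]), array([350.125, 191.375]))
(140, ((452.97747802734375, 270.8143310546875), (52.218650817871094, 41.68825912475586), 12.820036888122559), array([298.875, 150.875]), array([349.125, 190.375]))
(160, ((451.4967346191406, 289.32550048828125), (0.7739495038986206, 1.8079297542572021), 12.35596752166748), array([326.125, 152.375]), array([326.875, 154.125]))Traceback (most recent call last):
  File "<stdin>", line 3, in <module>
  File "h.py", line 23, in collar
    cs,_=cv2.findContours(m,0,2);c=max(cs,key=cv2.contourArea);p=(c[:,0]-1.5)/4+[u0,v0]
                                   ~~~^^^^^^^^^^^^^^^^^^^^^^^^
ValueError: max() iterable argument is empty
```

Request:
servo_tool:
  steps:
    - [[-0.001,0.005,-0.025],[0,0,0.6],1]
    - [[0,0,-0.025],[0,0,0],1]
    - [[0,0,-0.025],[0,0,0],1]
    - [[0,0,-0.025],[0,0,0],1]
    - [[0,0,-0.025],[0,0,0],1]
    - [[0,0,-0.025],[0,0,0],1]
    - [[0,0,-0.025],[0,0,0],1]
    - [[0,0,0],[0,0,0],1]

```text
t: 2.82
ee_pos: [450.8, 267.4, 43.6]
orientation: [-1.961, -2.45, 0.011]
ft_force: [-0.3, 0.0, 0.0]
width: 87.6
grasp_force: 0.0
```

Request:
servo_tool:
  steps:
    - [[0,0,-0.01],[0,0,0],1]
    - [[0,0,-0.01],[0,0,0],1]
    - [[0,0,-0.009],[0,0,0],1]
    - [[0,0,0],[0,0,0],0.4]
    - [[0,0,0],[0,0,0],0.2]
    - [[0,0,0],[0,0,0],0]
    - [[0,0,0],[0,0,0],-0.2]
    - [[0,0,0],[0,0,0],-0.3]

```text
t: 3.48
ee_pos: [454.1, 269.3, 19.3]
orientation: [1.963, 2.452, 0.002]
ft_force: [-1.2, -0.9, -0.6]
width: 58.0
grasp_force: 0.0
```

Request:
servo_tool:
  steps:
    - [[0,0,0],[0,0,0],-0.5]
    - [[0,0,0],[0,0,0],-0.7]
    - [[0,0,0],[0,0,0],-1]
    - [[0,0,0],[0,0,0],-1]
    - [[0,0,0],[0,0,0],-1]
    - [[0,0,0],[0,0,0],-1]
    - [[0,0,0],[0,0,0],-1]
    - [[0,0,0],[0,0,0],-1]

```text
t: 4.15
ee_pos: [454.0, 269.2, 19.2]
orientation: [1.963, 2.452, 0.001]
ft_force: [-0.9, -0.8, 6.0]
width: 53.6
grasp_force: 30.0
```

Request:
servo_tool:
  steps:
    - [[0,0,0.008],[0,0,0],-1]
    - [[0,0,0.017],[0,0,0],-1]
    - [[0,0,0.018],[0,0,0],-1]
    - [[0,0,0.017],[0,0,0],-1]
    - [[0.001,-0.02,0],[0,0,4.9],-1]
    - [[0.001,-0.02,0],[0,0,4.9],-1]
    - [[0.001,-0.02,0],[0,0,4.9],-1]
    - [[0.001,-0.02,0],[0,0,4.9],-1]

```text
t: 4.82
ee_pos: [457.5, 188.3, 79.1]
orientation: [1.51, 2.754, 0.0]
ft_force: [0.7, -0.4, -1.4]
width: 53.2
grasp_force: 30.0
```

Request:
servo_tool:
  steps:
    - [[0.002,-0.025,0],[0,0,4.9],-1]
    - [[0.002,-0.025,0],[0,0,4.9],-1]
    - [[0.002,-0.025,0],[0,0,4.9],-1]
    - [[0.002,-0.025,0],[0,0,4.9],-1]
    - [[0.002,-0.025,0],[0,0,4.9],-1]
    - [[0.002,-0.025,0],[0,0,4.9],-1]
    - [[0.002,-0.025,0],[0,0,4.9],-1]
    - [[0.002,-0.025,0],[0,0,4.9],-1]

```text
t: 5.48
ee_pos: [473.5, -12.2, 79.0]
orientation: [-0.5, -3.102, 0.0]
ft_force: [0.3, -0.1, -1.0]
width: 53.5
grasp_force: 30.0
```

Request:
servo_tool:
  steps:
    - [[0.002,-0.003,0],[0,0,5],-1]
    - [[0.002,-0.003,0],[0,0,5],-1]
    - [[0.001,-0.002,0],[0,0,5],-1]
    - [[0.001,-0.002,0],[0,0,4.9],-1]
    - [[0,0,-0.012],[0,0,0],-1]
    - [[0,0,-0.012],[0,0,0],-1]
    - [[0,0,-0.012],[0,0,0],-1]
    - [[0,0,-0.012],[0,0,0],-1]

```text
t: 6.15
ee_pos: [479.8, -21.0, 30.6]
orientation: [-0.037, 3.141, -0.0]
ft_force: [-1.1, 0.1, -1.4]
width: 53.6
grasp_force: 30.0
```

Request:
servo_tool:
  steps:
    - [[0,0,-0.008],[0,0,0],-1]
    - [[0,0,-0.008],[0,0,0],-1]
    - [[0,0,-0.005],[0,0,0],-1]
    - [[0,0,-0.002],[0,0,0],-1]
    - [[0,0,-0.001],[0,0,0],-1]
    - [[0,0,-0.0005],[0,0,0],-1]
    - [[0,0,0],[0,0,0],-1]
    - [[0,0,0],[0,0,0],-1]

```text
t: 6.82
ee_pos: [480.0, -20.9, 6.5]
orientation: [-0.037, 3.141, -0.0]
ft_force: [0.5, -0.6, -2.1]
width: 53.4
grasp_force: 30.0
```

Request:
servo_tool:
  steps:
    - [[0,0,-0.0005],[0,0,0],-1]
    - [[0,0,0],[0,0,0],-1]
    - [[0,0,-0.0005],[0,0,0],-1]
    - [[0,0,0],[0,0,0],-1]
    - [[0,0,-0.0005],[0,0,0],-1]
    - [[0,0,0],[0,0,0],-1]
    - [[0,0,0],[0,0,0],-1]
    - [[0,0,0],[0,0,0],-1]

```text
t: 7.48
ee_pos: [479.8, -20.9, 5.2]
orientation: [-0.037, 3.141, -0.0]
ft_force: [-1.6, 0.4, 6.2]
width: 53.4
grasp_force: 30.0
```

Request:
servo_tool:
  steps:
    - [[0,0,0],[0,0,0],-0.2]
    - [[0,0,0],[0,0,0],0.2]
    - [[0,0,0],[0,0,0],1]
    - [[0,0,0],[0,0,0],1]
    - [[0,0,0.001],[0,0,0],1]
    - [[0,0,0.005],[0,0,0],1]
    - [[0,0,0.015],[0,0,0],1]
    - [[0,0,0.025],[0,0,0],1]

```text
t: 8.15
ee_pos: [478.2, -20.8, 49.8]
orientation: [0.037, -3.137, -0.0]
ft_force: [-1.0, 0.3, 0.4]
width: 86.7
grasp_force: 0.0
```

Request:
servo_tool:
  steps:
    - [[0,0,0.025],[0,0,-5.6],1]
    - [[0,0,0.025],[0,0,-5.6],1]
    - [[0,0,0.025],[0,0,-5.6],1]
    - [[0,0,0.025],[0,0,-5.6],1]
    - [[0,0,0.02],[0,0,-5.6],1]
    - [[0,0,0.02],[0,0,-5.6],1]
    - [[0,0,0.02],[0,0,-5.6],1]
    - [[0,0,0.01],[0,0,-5.6],1]

```text
t: 8.82
ee_pos: [480.5, -21.0, 223.4]
orientation: [1.169, 2.913, 0.002]
ft_force: [0.7, 0.6, -0.5]
width: 88.0
grasp_force: 0.0
```

Request:
servo_tool:
  steps:
    - [[0,0,0],[0,0,-5.6],1]
    - [[0,0,0],[0,0,-5.6],1]
    - [[0,0,0],[0,0,-5.6],1]
    - [[0,0,0],[0,0,-5.6],1]
    - [[0,0,0],[0,0,-5.6],1]
    - [[0,0,0],[0,0,-5.6],1]
    - [[0,0,0],[0,0,-5.6],1]
    - [[0,0,0],[0,0,-5.6],1]

```text
t: 9.48
ee_pos: [479.5, -20.9, 220.9]
orientation: [-2.193, -2.25, 0.0]
ft_force: [-0.3, 0.3, -0.7]
width: 88.0
grasp_force: 0.0
```

Run:
```python
from h import *
o=sensors.get_obs();print(o["t"],o["ee_pos"],o["orientation"])
g=grab("wrist");np.savez("w2.npz",**g);cv2.imwrite("pics/w2.png",g["img"])
```

```text
9.4833 [479.45631158 -20.89465483 220.93560787] [-2.19259142e+00 -2.24987365e+00  3.46907687e-05]
```

View pics/w2.png

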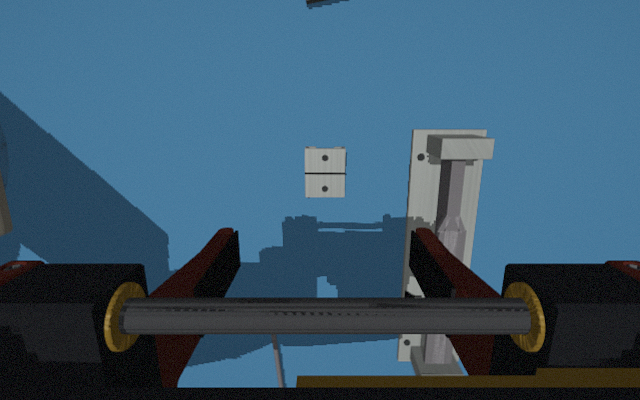

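The collar stands upright on the bench at (325,172). The rail's neck web is at about (452,185) and its end block at (462,148).

Run:
```python
from h import *
g=dict(np.load("w2.npz"))
print(collar(g,285,365,120,222,20))
P=cloud(g);print(np.median(P[155:190,310:340,2]))
o=-2.1926,-2.2499
print("tool yaw",(2*np.degrees(np.arctan2(o[1],o[0]))-90)%180)
gr=g["img"].min(2)
for v in (170,180,190,200,205): print(v,gr[v,425:480:1].tolist() if v==180 else "", P[v,452] )
for v in range(165,212,5):
    r=cv2.GaussianBlur(g["img"],(3,3),0)[v].astype(float).sum(1); d=np.diff(r)
    z=P[v,:,2]; uu=[u for u in range(430,480) if 35<z[u]<44]
    if uu: print(v,uu[0],uu[-1],plane(g,np.array([uu[0]-.5,uu[-1]+.5]),np.array([v,v]),40)[:,:2].tolist())
k=((P[...,2]>52)&(P[...,2]<64)).astype(np.uint8);k[:,:400]=0;k[200:]=0
ys,xs=np.nonzero(k);W=plane(g,xs,ys,58)[:,:2].astype(np.float32);print("block",cv2.minAreaRect(W))
```

```text
(110.0, ((479.9571533203125, -19.299091339111328), (44.01118850708008, 55.87287139892578), 1.395762324333191), array([304.125, 146.125]), array([345.125, 196.875]))
19.64720448281514
tool yaw 1.4779363538625034
170  [610.28982299  -9.96018417  39.74625285]
180 [151, 148, 149, 151, 150, 147, 147, 145, 144, 144, 147, 148, 149, 144, 110, 40, 39, 53, 45, 50, 49, 48, 47, 45, 52, 91, 112, 108, 105, 105, 110, 105, 105, 109, 107, 106, 105, 105, 119, 139, 143, 142, 142, 145, 139, 137, 139, 143, 145, 142, 143, 140, 143, 145, 143] [611.88713828 -20.55143646  38.99320765]
190  [612.80190733 -30.92872928  40.03135299]
200  [614.25665795 -41.76404306  39.75084061]
205  [615.16004212 -47.37121446  39.19447028]
165 450 465 [[606.999003813126, -4.829155889196684], [623.3153716104919, -4.399081210861318]]
170 450 464 [[607.6321691194033, -9.982925908601537], [622.9881103534703, -9.578534036157173]]
175 450 464 [[608.2702685025939, -15.176857790030432], [623.6860917643385, -14.771260676144188]]
180 449 463 [[607.8816937306908, -20.438541344751577], [623.3577201047078, -20.03173635439071]]
185 448 462 [[607.4900708781905, -25.74149890054327], [623.0267724280025, -25.333479525648208]]
190 448 462 [[608.1351508471303, -31.0589371661192], [623.7331553220529, -30.649692918466066]]
195 447 461 [[607.7414317651549, -36.4458312856619], [623.401073542454, -36.03535948475169]]
200 447 461 [[608.392634171456, -41.84803971789332], [624.1145548233321, -41.43632973634477]]
205 447 460 [[609.0490326121735, -47.293353121277256], [623.7813446198253, -46.90793043050051]]
210 446 460 [[608.6542404072035, -52.80990108523822], [624.5020618722955, -52.39569855438469]]
block ((613.9384765625, 15.205602645874023), (51.75674057006836, 19.950420379638672), 1.517360806465149)
```

Request:
servo_tool:
  steps:
    - [[0.0005,0,-0.025],[0,0,0],1]
    - [[0,0,-0.025],[0,0,0],1]
    - [[0,0,-0.03],[0,0,0],1]
    - [[0,0,-0.03],[0,0,0],1]
    - [[0,0,-0.025],[0,0,0],1]
    - [[0,0,-0.025],[0,0,0],1]
    - [[0,0,-0.02],[0,0,0],1]
    - [[0,0,-0.01],[0,0,0],1]

```text
t: 10.2
ee_pos: [478.9, -20.9, 28.7]
orientation: [-2.183, -2.256, 0.003]
ft_force: [-0.1, 0.4, 0.6]
width: 87.8
grasp_force: 0.0
```

Request:
servo_tool:
  steps:
    - [[0,0,-0.01],[0,0,0],1]
    - [[0,0,-0.01],[0,0,0],1]
    - [[0,0,-0.005],[0,0,0],0.5]
    - [[0,0,0],[0,0,0],0.2]
    - [[0,0,0],[0,0,0],0.1]
    - [[0,0,0],[0,0,0],0]
    - [[0,0,0],[0,0,0],-0.2]
    - [[0,0,0],[0,0,0],-1]

```text
t: 10.87
ee_pos: [480.7, -21.0, 6.3]
orientation: [2.187, 2.255, 0.001]
ft_force: [-0.2, 0.9, -0.4]
width: 51.1
grasp_force: 0.0
```

Request:
servo_tool:
  steps:
    - [[0,0,0],[0,0,0],-1]
    - [[0,0,0],[0,0,0],-1]
    - [[0,0,0],[0,0,0],-1]
    - [[0,0,0],[0,0,0],-1]
    - [[0,0,0],[0,0,0],-1]
    - [[0,0,0],[0,0,0],-1]
    - [[0,0,0],[0,0,0],-1]
    - [[0,0,0],[0,0,0],-1]

```text
t: 11.53
ee_pos: [480.4, -20.9, 6.1]
orientation: [2.187, 2.255, 0.001]
ft_force: [-1.2, 0.3, 5.9]
width: 43.3
grasp_force: 30.0
```

Request:
servo_tool:
  steps:
    - [[0,0,0.01],[0,0,0],-1]
    - [[0,0,0.02],[0,0,0],-1]
    - [[0,0,0.02],[0,0,0],-1]
    - [[0,0,0.02],[0,0,0],-1]
    - [[0.012,-0.001,0],[0,0,0],-1]
    - [[0.02,-0.001,0],[0,0,0],-1]
    - [[0.02,-0.001,0],[0,0,0],-1]
    - [[0.02,-0.001,0],[0,0,0],-1]

```text
t: 12.2
ee_pos: [552.8, -25.0, 76.5]
orientation: [2.187, 2.255, 0.0]
ft_force: [-0.3, 0.0, -0.6]
width: 43.3
grasp_force: 30.0
```

Request:
servo_tool:
  steps:
    - [[0.02,-0.001,0],[0,0,0],-1]
    - [[0.02,-0.001,0],[0,0,0],-1]
    - [[0.016,-0.0006,0],[0,0,0],-1]
    - [[0.007,0,0],[0,0,0],-1]
    - [[0,0,0],[0,0,0],-1]
    - [[0,0,0],[0,0,0],-1]
    - [[0,0,0],[0,0,0],-1]
    - [[0,0,0],[0,0,0],-1]

```text
t: 12.87
ee_pos: [613.9, -27.5, 75.6]
orientation: [-2.187, -2.254, 0.001]
ft_force: [0.6, -0.8, -0.9]
width: 43.7
grasp_force: 30.0
```

Run:
```python
from h import *
o=sensors.get_obs();print(o["t"],o["ee_pos"],o["orientation"])
g=grab("wrist");np.savez("w3.npz",**g);cv2.imwrite("pics/w3.png",g["img"])
g=grab("top");np.savez("t3.npz",**g);cv2.imwrite("pics/t3.png",cv2.resize(g["img"][150:230,290:430],None,fx=5,fy=5,interpolation=cv2.INTER_CUBIC))
```

```text
12.8667 [613.90927698 -27.48559823  75.57537558] [-2.18662685e+00 -2.25429931e+00  1.33708763e-03]
```

View pics/w3.png

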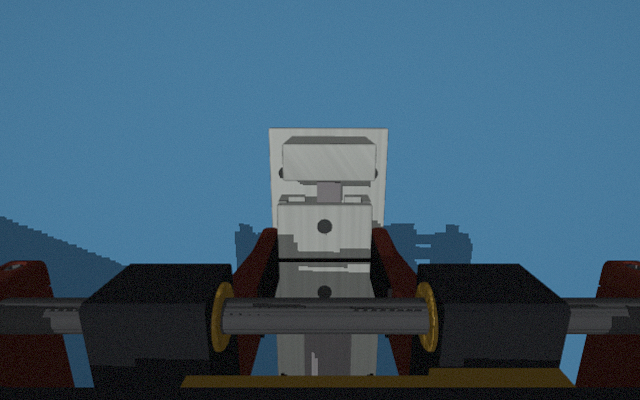

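The view shows the gripped collar, columns 277–372 with its line at row 260. The end block spans columns 282–378 with its near edge at row 181, and the neck web spans columns 318–341 between them.

Run:
```python
from h import *
g=dict(np.load("w3.npz"));gr=g["img"].min(2)
print("r190",gr[190,305:355].tolist());print("r240",gr[240,268:285].tolist(),gr[240,365:380].tolist())
print("r165",gr[165,272:292].tolist(),gr[165,368:388].tolist())
print("c352",gr[140:215,355].tolist());print("c345",gr[252:268,350].tolist());print("c325",gr[175:212,329].tolist())
P=cloud(g);print(P[165,330],P[240,345],P[190,330])
def p(u,v,h):print((u,v,h),plane(g,np.array([u]),np.array([v]),h)[0,:2])
p(318,190,40);p(341.5,190,40);p(282,165,58);p(378,165,58);p(277,240,89.5);p(372.5,240,89.5);p(325,260,89.5);p(325,204,89.5);p(330,181,58)
```

```text
r190 [157, 154, 153, 154, 154, 154, 157, 157, 159, 159, 157, 153, 116, 110, 111, 113, 111, 108, 110, 111, 111, 113, 111, 111, 111, 110, 110, 113, 109, 109, 111, 108, 108, 115, 107, 102, 83, 113, 156, 153, 157, 155, 153, 155, 158, 154, 154, 153, 153, 153]
r240 [0, 3, 12, 14, 11, 28, 13, 0, 0, 25, 66, 84, 83, 87, 89, 81, 88] [150, 148, 148, 147, 143, 122, 54, 2, 20, 0, 28, 21, 18, 20, 27]
r165 [161, 161, 162, 158, 158, 162, 160, 158, 160, 164, 157, 138, 153, 150, 150, 148, 149, 151, 146, 147] [149, 147, 152, 151, 154, 155, 147, 134, 154, 152, 148, 154, 155, 159, 159, 155, 155, 153, 110, 68]
c352 [92, 89, 89, 84, 124, 148, 157, 153, 156, 156, 154, 154, 154, 151, 152, 154, 153, 154, 153, 153, 151, 153, 151, 151, 153, 152, 152, 151, 153, 151, 154, 151, 147, 148, 146, 147, 147, 147, 146, 148, 121, 88, 86, 82, 83, 79, 137, 152, 152, 154, 153, 153, 152, 157, 122, 80, 93, 141, 156, 150, 154, 154, 124, 89, 87, 121, 147, 148, 145, 145, 148, 148, 148, 148, 148]
c345 [84, 86, 82, 84, 89, 80, 43, 0, 0, 0, 77, 84, 134, 147, 147, 149]
c325 [145, 149, 149, 149, 146, 114, 70, 95, 112, 112, 107, 109, 108, 112, 107, 111, 112, 111, 112, 110, 110, 109, 110, 108, 110, 113, 109, 91, 84, 88, 126, 141, 149, 150, 153, 147, 151]
[615.65180167  13.14992005  57.51279542] [623.16359485 -16.43196932  89.66461162] [616.60571118  -5.05954367  39.46697807]
(318, 190, 40) [609.4175047  -5.1521598]
(341.5, 190, 40) [623.46783016  -4.71314811]
(282, 165, 58) [590.06530258  12.43317392]
(378, 165, 58) [641.21824044  14.03267556]
(277, 240, 89.5) [591.47380455 -17.48809707]
(372.5, 240, 89.5) [635.99869898 -16.09909438]
(325, 260, 89.5) [614.17630178 -26.9541319 ]
(325, 204, 89.5) [613.29371183   0.68949625]
(330, 181, 58) [615.95236992   4.51503397]
```

Request:
servo_tool:
  steps:
    - [[0.0025,0,0],[0,0,0],-1]
    - [[0,0,-0.01],[0,0,0],-1]
    - [[0,0,-0.01],[0,0,0],-1]
    - [[0,0,-0.008],[0,0,0],-1]
    - [[0,0,-0.003],[0,0,0],-1]
    - [[0,0,-0.002],[0,0,0],-1]
    - [[0,0,-0.001],[0,0,0],-1]
    - [[0,0,0],[0,0,0],-1]

```text
t: 13.63
ee_pos: [617.6, -27.5, 41.4]
orientation: [-2.187, -2.255, 0.0]
ft_force: [0.1, -0.1, -2.1]
width: 43.7
grasp_force: 30.0
```

Request:
servo_tool:
  steps:
    - [[0,0,-0.003],[0,0,0],-1]
    - [[0,0,-0.002],[0,0,0],-1]
    - [[0,0,-0.001],[0,0,0],-1]
    - [[0,0,-0.001],[0,0,0],-1]
    - [[0,0,-0.0005],[0,0,0],-1]
    - [[0,0,0],[0,0,0],-1]
    - [[0,0,0],[0,0,0],-1]
    - [[0,0,0],[0,0,0],-1]

```text
t: 14.3
ee_pos: [617.8, -27.5, 34.2]
orientation: [2.187, 2.255, 0.0]
ft_force: [-0.4, 0.5, -0.8]
width: 43.8
grasp_force: 30.0
```

Run:
```python
from h import *
o=sensors.get_obs();print(o["t"],o["ee_pos"],o["orientation"],o["ft_force"],o["moment"])
g=grab("wrist");np.savez("w4.npz",**g);cv2.imwrite("pics/w4.png",g["img"])
print(sensors.get_obs()["ee_pos"])
```

```text
14.3 [617.76327079 -27.53747777  34.2471728 ] [2.18723774e+00 2.25503051e+00 1.25225413e-04] [-0.44050291  0.51766398 -0.81245083] [-0.03293668 -0.05515117  0.00545548]
[617.77917445 -27.55734205  34.28525692]
```

View pics/w4.png

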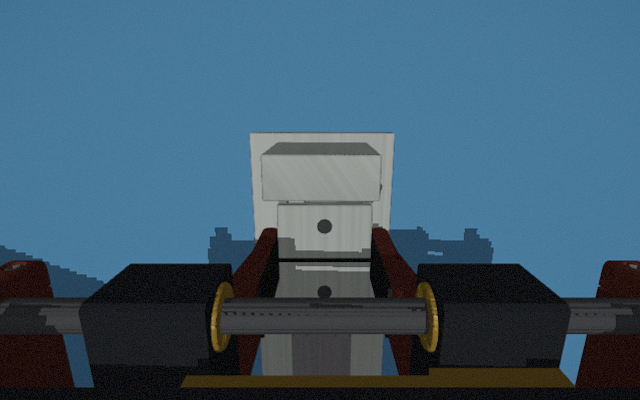

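The collar is down over the neck. The block spans columns 262–380 and the collar 277–372. Next: check lateral alignment.

Run:
```python
from h import *
g=dict(np.load("w4.npz"));gr=g["img"].min(2).astype(int)
print(gr[180,255:270].tolist(),gr[180,374:388].tolist());print(gr[360,250:275].tolist(),gr[360,285:302].tolist(),gr[360,345:362].tolist(),gr[360,372:390].tolist())
P=cloud(g);print(P[180,320],P[240,345],P[360,320])
def p(u,v,h):print((u,v,h),plane(g,np.array([u]),np.array([v]),h)[0,:2])
p(262,180,58);p(380.5,180,58);p(277,240,48);p(372.5,240,48);p(325,260,48);p(250.5,150,8);p(393,150,8);p(321,200,58)
p(292,360,40);p(352,360,40)
```

```text
[159, 160, 159, 158, 158, 152, 134, 141, 147, 144, 145, 147, 149, 145, 146] [152, 150, 152, 151, 152, 139, 130, 152, 150, 149, 149, 155, 159, 155]
[9, 4, 14, 0, 40, 38, 42, 42, 36, 33, 42, 60, 84, 85, 84, 85, 85, 83, 83, 87, 84, 86, 90, 84, 82] [84, 81, 81, 85, 86, 85, 84, 68, 59, 56, 56, 59, 59, 57, 56, 62, 59] [61, 58, 59, 56, 59, 71, 89, 83, 84, 84, 88, 86, 84, 84, 84, 86, 82] [86, 85, 89, 85, 86, 85, 86, 87, 88, 79, 44, 35, 39, 45, 35, 37, 32, 40]
[614.58735056  13.68417501  57.42341996] [627.08717764 -16.94356893  47.21766366] [617.35828442 -91.56137239  38.75368102]
(262, 180, 58) [590.53943255  13.06388127]
(380.5, 180, 58) [639.69216385  14.587172  ]
(277, 240, 48) [595.28822517 -17.59732924]
(372.5, 240, 48) [639.86563071 -16.23077587]
(325, 260, 48) [618.01318301 -27.0872141 ]
(250.5, 150, 8) [575.54409439  18.70099876]
(393, 150, 8) [654.23038292  21.1518453 ]
(321, 200, 58) [615.25352441   5.20888881]
(292, 360, 40) [602.06307231 -90.94515432]
(352, 360, 40) [634.80752019 -89.96689766]
```

Request:
servo_tool:
  steps:
    - [[-0.0014,0,-0.001],[0,0,0],-1]
    - [[0,0,0],[0,0,0],-1]
    - [[0.0002,-0.006,0],[0,0,0],-1]
    - [[0.0002,-0.008,0],[0,0,0],-1]
    - [[0.0002,-0.008,0],[0,0,0],-1]
    - [[0.0002,-0.008,0],[0,0,0],-1]
    - [[0.0002,-0.006,0],[0,0,0],-1]
    - [[0,0,0],[0,0,0],-1]

```text
t: 15.02
ee_pos: [617.4, -65.2, 33.2]
orientation: [2.189, 2.253, 0.0]
ft_force: [-0.1, 0.3, -2.5]
width: 44.0
grasp_force: 30.0
```

No contact force. Continuing to about 50 mm short of the mark.

Request:
servo_tool:
  steps:
    - [[0.0002,-0.006,0],[0,0,0],-1]
    - [[0.0002,-0.008,0],[0,0,0],-1]
    - [[0.0002,-0.008,0],[0,0,0],-1]
    - [[0.0003,-0.009,0],[0,0,0],-1]
    - [[0.0003,-0.009,0],[0,0,0],-1]
    - [[0.0002,-0.006,0],[0,0,0],-1]
    - [[0,-0.003,0],[0,0,0],-1]
    - [[0,0,0],[0,0,0],-1]

```text
t: 15.68
ee_pos: [618.7, -113.4, 33.2]
orientation: [2.188, 2.254, 0.0]
ft_force: [0.1, 0.5, -2.3]
width: 43.7
grasp_force: 30.0
```

Run:
```python
from h import *
o=sensors.get_obs();print(o["t"],o["ee_pos"],o["orientation"],o["ft_force"],o["moment"])
g=grab("wrist");np.savez("w5.npz",**g);cv2.imwrite("pics/w5.png",g["img"])
P=cloud(g);gr=g["img"].min(2)
for u in(265,300,320,340,375): print(u,gr[310:376,u].tolist())
```

```text
15.6833 [ 618.72579585 -113.44235454   33.16890282] [2.18838971e+00 2.25385721e+00 7.96227382e-05] [ 0.09717126  0.47632736 -2.26160406] [-0.04154053 -0.07841666 -0.00637449]
265 [57, 53, 55, 61, 53, 57, 58, 62, 61, 57, 62, 63, 65, 63, 65, 61, 63, 59, 53, 52, 56, 57, 45, 44, 75, 87, 86, 87, 82, 84, 82, 84, 83, 84, 85, 83, 81, 84, 85, 80, 86, 85, 83, 87, 80, 83, 86, 84, 80, 80, 86, 85, 85, 86, 85, 87, 83, 84, 84, 86, 82, 84, 84, 85, 89, 60]
300 [59, 57, 55, 60, 65, 55, 66, 65, 57, 64, 60, 66, 60, 62, 61, 63, 62, 59, 58, 49, 57, 56, 51, 44, 59, 60, 62, 62, 57, 59, 60, 54, 57, 59, 55, 61, 58, 59, 58, 59, 57, 62, 60, 58, 61, 40, 0, 2, 18, 54, 57, 59, 61, 55, 57, 57, 64, 51, 54, 56, 59, 57, 63, 56, 59, 35]
320 [64, 51, 55, 60, 59, 60, 52, 64, 64, 59, 65, 63, 62, 63, 57, 59, 61, 63, 56, 46, 57, 56, 53, 46, 53, 58, 60, 57, 60, 60, 61, 64, 57, 55, 56, 62, 56, 57, 57, 55, 59, 58, 53, 56, 60, 37, 0, 2, 5, 53, 62, 60, 58, 56, 56, 60, 55, 54, 57, 62, 57, 57, 54, 54, 59, 41]
340 [59, 49, 53, 66, 56, 60, 57, 61, 61, 63, 62, 60, 62, 63, 58, 65, 60, 56, 58, 50, 53, 60, 50, 43, 54, 60, 61, 58, 60, 60, 62, 57, 54, 62, 60, 57, 59, 54, 57, 55, 59, 56, 59, 62, 58, 24, 0, 16, 0, 47, 56, 57, 61, 59, 55, 60, 54, 50, 56, 61, 54, 58, 59, 56, 56, 41]
375 [60, 52, 52, 60, 60, 55, 62, 63, 65, 62, 66, 57, 64, 60, 66, 59, 59, 59, 60, 49, 55, 58, 43, 49, 75, 86, 83, 83, 79, 80, 77, 80, 80, 82, 79, 82, 81, 81, 81, 79, 80, 81, 81, 76, 82, 81, 82, 79, 79, 83, 81, 75, 81, 81, 80, 82, 80, 77, 80, 80, 84, 77, 77, 81, 80, 60]
```

View pics/w5.png

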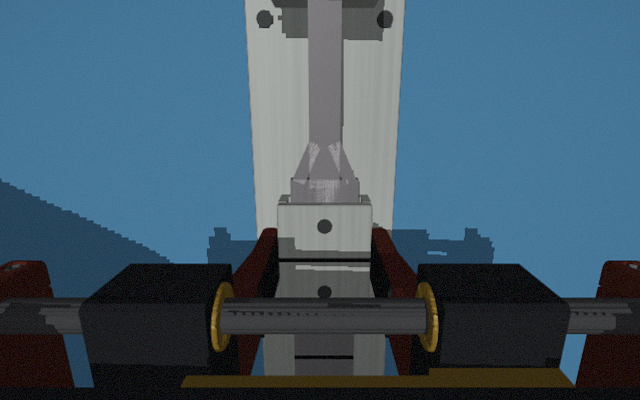

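The mark line on the rail top is at row 357 and the collar's line is at row 260, with the collar on the flange.

Run:
```python
from h import *
g=dict(np.load("w5.npz"));gr=g["img"].min(2)
print(gr[252:268,300].tolist(),gr[252:268,350].tolist(),gr[360,285:303].tolist(),gr[360,345:362].tolist())
P=cloud(g)
def p(u,v,h):print((u,v,h),plane(g,np.array([u]),np.array([v]),h)[0,:2])
p(324.5,357,40);p(324.5,260,47);p(294.5,350,40);p(355,350,40);p(277,240,47);p(372.5,240,47)
```

```text
[80, 85, 81, 82, 83, 76, 40, 0, 0, 0, 71, 85, 82, 130, 146, 145] [78, 80, 80, 87, 85, 75, 40, 13, 0, 1, 75, 82, 82, 84, 76, 134] [84, 77, 84, 84, 84, 81, 79, 88, 83, 76, 60, 61, 57, 60, 55, 57, 58, 60] [61, 58, 64, 54, 62, 62, 59, 59, 65, 85, 84, 78, 80, 87, 83, 84, 85]
(324.5, 357, 40) [ 620.60300401 -173.46843662]
(324.5, 260, 47) [ 618.73699019 -112.96132446]
(294.5, 350, 40) [ 604.35610023 -169.47448023]
(355, 350, 40) [ 636.85198925 -168.53555355]
(277, 240, 47) [ 596.27126705 -103.4454472 ]
(372.5, 240, 47) [ 640.82631137 -102.12638024]
```

Request:
servo_tool:
  steps:
    - [[0.0002,-0.006,0],[0,0,0],-1]
    - [[0.0002,-0.009,0],[0,0,0],-1]
    - [[0.0003,-0.01,0],[0,0,0],-1]
    - [[0.0003,-0.01,0],[0,0,0],-1]
    - [[0.0003,-0.01,0],[0,0,0],-1]
    - [[0.0003,-0.009,0],[0,0,0],-1]
    - [[0.0001,-0.0045,0],[0,0,0],-1]
    - [[0.0001,-0.002,0],[0,0,0],-1]

```text
t: 16.4
ee_pos: [620.5, -174.3, 33.2]
orientation: [2.188, 2.254, 0.0]
ft_force: [-0.2, 0.2, -1.5]
width: 43.7
grasp_force: 30.0
```

Request:
servo_tool:
  steps:
    - [[0,0,-0.0005],[0,0,0],-1]
    - [[0,0,-0.0005],[0,0,0],-1]
    - [[0,0,0],[0,0,0],-1]
    - [[0,0,0],[0,0,0],-1]
    - [[0,0,0],[0,0,0],-1]
    - [[0,0,0],[0,0,0],-1]
    - [[0,0,0],[0,0,0],-1]
    - [[0,0,0],[0,0,0],-1]

```text
t: 17.07
ee_pos: [620.5, -172.9, 32.2]
orientation: [-2.187, -2.255, 0.0]
ft_force: [0.2, 0.0, -0.5]
width: 43.8
grasp_force: 30.0
```

Request:
servo_tool:
  steps:
    - [[0,-0.001,0],[0,0,0],-1]
    - [[0,0,0],[0,0,0],-1]
    - [[0,0,0],[0,0,0],-1]
    - [[0,0,0],[0,0,0],0.3]
    - [[0,0,0],[0,0,0],0.6]
    - [[0,0,0],[0,0,0],1]
    - [[0,0,0],[0,0,0],1]
    - [[0,0,0],[0,0,0],1]

```text
t: 17.73
ee_pos: [620.6, -174.0, 32.3]
orientation: [2.187, 2.255, 0.0]
ft_force: [0.8, -0.5, -0.3]
width: 74.0
grasp_force: 0.0
```

Request:
servo_tool:
  steps:
    - [[0,0,0.005],[0,0,0],1]
    - [[0,0,0.015],[0,0,0],1]
    - [[0,0,0.025],[0,0,0],1]
    - [[0,0,0.025],[0,0,0],1]
    - [[0,0,0.025],[0,0,0],1]
    - [[0,0,0.025],[0,0,0],1]
    - [[0,-0.005,0.025],[0,0,0],1]
    - [[0,0,0.025],[0,0,0],1]

```text
t: 18.4
ee_pos: [620.5, -179.5, 205.1]
orientation: [2.186, 2.254, 0.001]
ft_force: [0.8, 0.3, 0.9]
width: 88.0
grasp_force: 0.0
```

Request:
servo_tool:
  steps:
    - [[0,-0.01,0],[0,0,0],1]
    - [[0,-0.01,0],[0,0,0],1]
    - [[0,-0.01,0],[0,0,0],1]
    - [[0,-0.01,0],[0,0,0],1]
    - [[0,0,0],[0,0,0],1]
    - [[0,0,0],[0,0,0],1]
    - [[0,0,0],[0,0,0],1]
    - [[0,0,0],[0,0,0],1]

```text
t: 19.07
ee_pos: [620.2, -218.7, 201.5]
orientation: [-2.186, -2.254, 0.001]
ft_force: [-0.3, -0.1, 0.1]
width: 87.8
grasp_force: 0.0
```

Run:
```python
from h import *
o=sensors.get_obs();print(o["t"],o["ee_pos"],o["orientation"],o["ft_force"])
g=grab("wrist");np.savez("w6.npz",**g)
cv2.imwrite("pics/w6.png",cv2.resize(g["img"][100:260,220:430],None,fx=3.5,fy=3.5,interpolation=cv2.INTER_CUBIC))
```

```text
19.0667 [ 620.22821801 -218.68104212  201.47512656] [-2.18633367e+00 -2.25430664e+00  6.01340889e-04] [-0.26690835 -0.05585314  0.05700249]
```

View pics/w6.png

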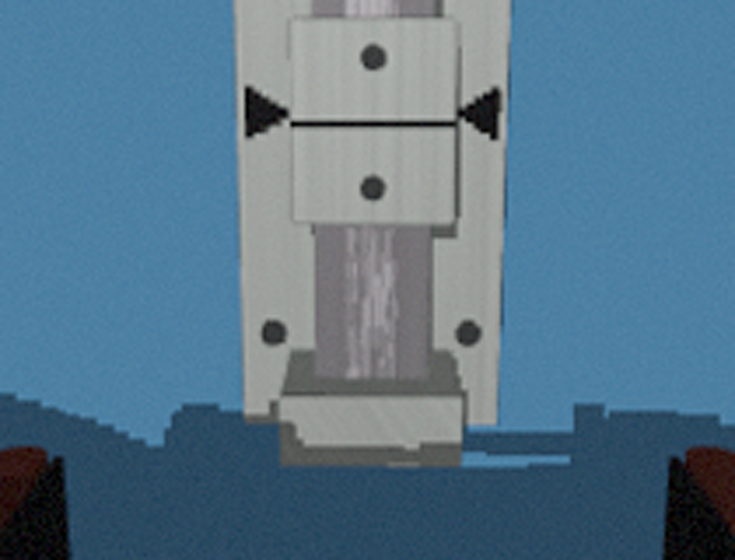

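The arrowheads are at row 132 (mask centroids to come) and the collar line is at row 135. They differ in height, so I'll compare them in world coordinates.

Run:
```python
from h import *
g=dict(np.load("w6.npz"));gr=g["img"].max(2)
def cen(u0,u1,v0,v1,t):
    m=(gr[v0:v1,u0:u1]<t);v,u=np.nonzero(m);return u.mean()+u0,v.mean()+v0,m.sum()
P=cloud(g);print(np.median(P[110:128,310:320,2]),np.median(P[140:160,310:320,2]))
for b,h in[((288,303,122,142),8),((350,364,122,142),8),((306,348,131,140),46)]:
    u,v,n=cen(*b,70);print(u,v,n,plane(g,np.array([u]),np.array([v]),h)[0])
print(collar(g,285,365,90,170,46))
```

```text
45.45240777309391 45.56900161796324
293.9 131.91 100 [ 587.62324262 -174.5964248     8.        ]
357.7551020408163 131.9591836734694 98 [ 653.3566535 -172.5808748    8.       ]
326.5 135.0 42 [ 620.91295477 -173.56086609   46.        ]
(112.0, ((619.9183349609375, -169.68582153320312), (73.5465316772461, 72.04383850097656), 1.8031049966812134), array([284.625,  89.625]), array([364.375, 169.375]))
```

```bash
python3 -c "
from h import *
print(close_job())"
```

```text
the job is handed in; nothing more can be done
None
```

I handed the job in at about 19 s of the 61 s limit: the collar sits released on the rail under the flange, its line measured within about 0.1 mm of the arrowheads (calibration is good to about 2 mm), though no verdict came back.

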